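# Lay out four steel parts on their checking mats

## Robot

A 6-joint arm with a two-finger parallel gripper is mounted at the origin on the work surface. World frame = base frame: x ahead of the robot, y to its left, z up, the work surface at z = 0. Lengths are in m, angles in rad, forces in N, time in s.
With the tool pointing down it reaches from about 0.35 to 0.775 m from the base axis. Payload 5.5 kg.
Tool frame: the origin (TCP) lies where the fingers leave the gripper's body, on its centre line; the fingertips stand env.tip_reach ahead of it and the grasp point (between the pads) lies 54 mm ahead of it (env.tip_reach is the distance from the TCP to the fingertips, in m); z points along the fingers, y is the line along which they close (so a half turn about z gives the same grasp; the last joint's range is limited). The gripper opens to 85 mm and grips with 20 to 120 N. Pads are 22 mm wide; open, the fingers measure 114 mm over their backs; the gripper's body (76 mm by 85 mm) begins 54 mm behind the grasp point. The pads swing forward as they close: fully open they stand 13 mm farther back than shut.
Start: joints at [-1.41, 0.313, 0.046, 1.304, 0, 1.431], TCP at [0.17, -0.549, 0.304] pointing down, gripper open.
Joint ranges: [-2.76, 2.76], [-0.86, 1.69], [-1.03, 1.26], [-2.2, 2.34], [-1.47, 1.5], [-3.14, 3.14]. Speed limits (rad/s): [2.57, 2.57, 3.14, 3.14, 3.14, 3.14].

## Interface

Orientations are given as a unit quaternion [w, x, y, z].
In Python, from workcell import status, optics, hand_in, env gives the robot as it stands.
- The arm moves only by the shell command python3 -m handwheel 'ROWS' [FORCE]. ROWS is a JSON object whose one key "deltas" holds a list of rows, each a list of 5 numbers: the opening, from -1 (shut) to 1 (fully open), then the shift along the tool's x, y, z in units of 40 mm (1.0 is 40 mm), then the turn about the tool's z in units of 10 degrees (1.0 is 10 degrees). In form: {"deltas": [[jaw, x, y, z, roll], ...]}. A call has 1 to 20 rows; each row shifts and turns the commanded pose from where the row before left it, along the tool's axes as they then stand; what a row does not reach is not made up. A row lasts 1/8 s, in which the tool goes at most 62.5 mm and 10.7 degrees, less where a joint would pass 70% of its speed; a pose out of reach is approached as far as the arm can. A call is refused whole if a number of a shift passes 1 or a number of a turn 1, either way. A call with a gripper value outside its range is refused whole. The fingers move at their own pace and stop on an object; FORCE is the grip in N (left out, the last holds). Time passes only in rows, so rows that do not move let the fingers close. It gives the time, the measured TCP pose, the force, the opening and the grip force at its end, in the units of the state.
- status.get_state(): the state, without advancing time (a new reading comes with each control period).
- optics.read_camera(name): name is "scene" or "top" or "wrist"; returns a dict with "frame" (420x560x3 uint8, red, green, blue), "depth" (420x560 float32, m along the optical axis (not along the pixel's ray), 0 where there is no reading), "vfov" (degrees; the focal length in pixels is half the picture's height over the tangent of half this angle, whatever the lens; pixels are square), "cx", "cy" (the principal point, pixels), "origin" and "attitude" of the camera in the world. Camera axes: x right, y down, z forward; pixel columns grow to the right and rows downward; lengths in m; the calibration is good to about 2 mm. A picture is of the moment at which its call begins.
- hand_in(): hands the job in; it is judged then, once.
The state is a dict: "clock": time; "joint_pos": joint angles; "qvel": joint speeds; "tau": joint torques, N m; "tcp_pos": TCP position; "orientation": TCP orientation; "wrist_force": force on the tool from outside, world axes, zero at the start; "ft_torque": the same for the moment, N m; "finger_gap": finger opening in m; "grip_force": force on a finger pad.
Only numpy, scipy, OpenCV 4.12 (cv2) and the standard library are available. Lean on these libraries where they do the work, as an engineer would, in place of code of your own. Each camera call takes 0.05 s, during which the arm holds its last target. There are 200 camera calls.

## Task

Lay out the first-off steel parts for inspection: carry the long U-channel, the short U-channel, the L-shaped angle and the round flange each to the black rubber mat whose white outline matches its shape and size. Set each one down gently, without dropping it, the same way up as it stands now, turned to fit its outline and well centred in it, and let go of it.

Things in the scene. Friction and masses are not known exactly. Their poses are not given: they have to be found in the camera images.
- long_channel: Long channel: bare steel U-channel, 100 mm long (along its x axis), 40 mm wide (y), 30 mm high, lying with its open side up; base and both side walls 4 mm thick. Origin: centre of its underside, z up. Easily gripped across the 40 mm width, outside the walls, from above. A half turn makes no difference. Mass about 0.29 kg.
- short_channel: Short channel: bare steel U-channel, 60 mm long (along its x axis), 40 mm wide (y), 30 mm high, lying with its open side up; base and both side walls 4 mm thick. Origin: centre of its underside, z up. Easily gripped across the 40 mm width, outside the walls, from above. A half turn makes no difference. Mass about 0.17 kg.
- angle: Angle: bare steel L-section offcut, about 0.28 kg, standing on end, 40 mm high, an L seen from above: legs 60 mm long outside, 8 mm thick. Origin: underside, at the centre of the 60 x 60 mm square enclosing the L; z up. One leg lies along x at y = -30 to -22 mm, the other along y at x = -30 to -22 mm; outer corner at (-30, -30) mm. Grip it across the 8 mm of a leg.
- flange: Flange: bare steel round disc, diameter 64 mm, 6 mm thick, with an upright round stub of diameter 32 mm in its middle, 40 mm high in all. Origin: centre of its underside, z up. Its yaw does not matter. Easily gripped on the stub above the disc. Mass about 0.30 kg.
- long_mat: Long channel's mat: fixed flat black rubber mat, 125 x 90 mm, 3 mm thick, 125 mm along its x. Origin: centre of its underside (on the bench), z up; its upper face is at z = 3 mm. White painted rectangular outline, 108 mm along x by 48 mm along y, centred on the origin: the long channel's footprint with 4 mm to spare all round.
- short_mat: Short channel's mat: fixed flat black rubber mat, 125 x 90 mm, 3 mm thick, 125 mm along its x. Origin: centre of its underside (on the bench), z up; its upper face is at z = 3 mm. White painted rectangular outline, 68 mm along x by 48 mm along y, centred on the origin: the short channel's footprint with 4 mm to spare all round.
- angle_mat: Angle's mat: fixed black rubber mat, 125 mm (y) x 90 mm (x), 3 mm thick. Origin: centre of its underside, on the bench; z up; upper face at z = 3 mm. White L outline, the angle's footprint with 4 mm to spare all round: the angle fits when its origin is above this one and its x and y axes point the same way as the mat's.
- flange_mat: Flange's mat: fixed flat black rubber mat, 125 x 90 mm, 3 mm thick, 125 mm along its x. Origin: centre of its underside (on the bench), z up; its upper face is at z = 3 mm. White painted circle of diameter 72 mm, centred on the origin: the flange's footprint with 4 mm to spare all round.
- angle_corner (a point): The angle's outer corner, at its underside: (-30, -30, 0) mm in the angle's frame.
- angle_mat_corner (a point): Where the angle's outer corner belongs on the angle's mat: (-30, -30, 3) mm in the mat's frame, 4 mm inside the outline's outer corner.
Things that resemble listed ones, but are neither listed nor needed, are in the scene too. What is shaped like the long_channel but orange or pink is not meant.

How it is judged:
By the outcome, as a careful person would: the job done as asked, in the order asked, and still so for the second after the job is handed in, with the robot touching nothing.
It also fails if it takes over 112 s, if anything falls off the work surface, if the arm or the gripper's body presses on something with over 40 N, if the wrist force passes 120 N, or if a joint passes its speed limit or range.

## Working session

There is one attempt and no reset: what is moved stays moved. The work goes in short steps, Python scripts to look and compute and a shell command to move; the robot and the scene stay as the last step left them, time stands still between calls to the robot, and variables do not carry over. Pictures are saved under pics/ and viewed, at most 15 in all, crops included, and the job is handed in when it is done.

```bash
ls; mkdir -p pics; python3 - <<'E'
from workcell import status, optics, env
import cv2, numpy as np
s=status.get_state(); print(s, env.tip_reach)
for n in("scene","top"):
    c=optics.read_camera(n); cv2.imwrite(f"pics/{n}0.png",c["frame"][:,:,::-1]); print(n,c["vfov"],c["cx"],c["cy"],c["origin"],c["attitude"],(c["depth"]>0).mean())
    np.savez(f"{n}0.npz",**c)
E
```

```text
pics
{'clock': 0.0, 'joint_pos': array([-1.40962915e+00,  3.14016785e-01,  4.49951838e-02,  1.30360670e+00,
       -4.45410644e-06,  1.43123284e+00]), 'qvel': array([ 2.08196621e-03, -5.02377834e-04, -8.49211617e-05, -1.37698266e-03,
        7.77819896e-04,  3.56607203e-04]), 'tau': array([-5.44173727e-04, -4.80623531e+01,  2.98533261e+01,  1.92612503e-02,
       -1.96937904e-04, -9.26087154e-07]), 'tcp_pos': array([ 0.17027464, -0.54881786,  0.30300606]), 'orientation': array([-9.15909132e-04,  9.88716002e-01,  1.49799291e-01, -1.21210743e-05]), 'wrist_force': array([0.10782829, 0.31157205, 0.4059657 ]), 'ft_torque': array([ 0.02644   ,  0.0825704 , -0.01224121]), 'grip_force': 0.0, 'finger_gap': 0.08555718777457542} 0.0726
scene 48.99476729815984 282.0151372344314 204.78029360109358 [1.33042591 0.24158315 0.71338932] [-0.26058721  0.53351455  0.72249745 -0.35419481] 0.9959863945578231
top 49.20718022430505 275.66437369957976 209.85549451254522 [0.35651021 0.01147542 0.87684468] [-0.05411525  0.70987518 -0.69774003  0.07942055] 0.9959523809523809
```

View pics/scene0.png

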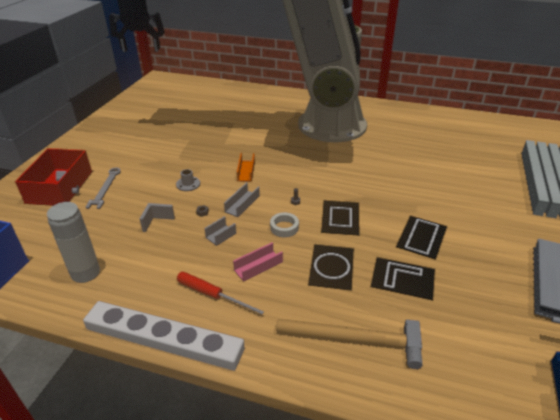

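View pics/top0.png

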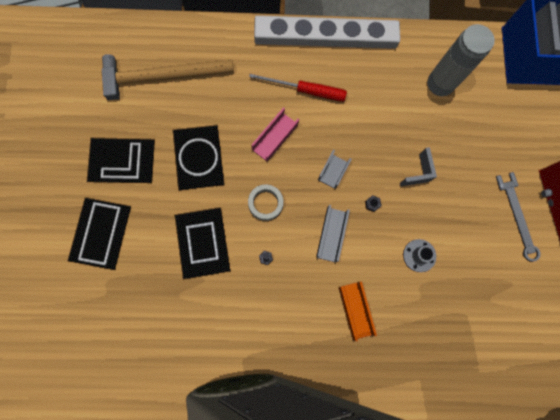

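The top view has +x up and +y to the left. The parts are the long channel (333,234), short channel (335,170), angle (425,172) and flange (420,255). The mats are long (100,233), short (203,242), angle (121,160) and flange (198,157).

```bash
cat > h.py <<'E'
import numpy as np, cv2
from scipy.spatial.transform import Rotation as R
def rot(q): return R.from_quat([q[1],q[2],q[3],q[0]]).as_matrix()
def foc(c): return c["frame"].shape[0]/2/np.tan(np.radians(float(c["vfov"]))/2)
def cast(c,uv,z):
    uv=np.atleast_2d(np.asarray(uv,float)); f=foc(c)
    d=np.c_[(uv[:,0]-c["cx"])/f,(uv[:,1]-c["cy"])/f,np.ones(len(uv))]@rot(c["attitude"]).T
    o=np.asarray(c["origin"]); return (o+d*((z-o[2])/d[:,2])[:,None])[:,:2]
def cloud(c):
    h,w=c["depth"].shape; u,v=np.meshgrid(np.arange(w),np.arange(h)); f=foc(c); d=c["depth"]
    p=np.stack([(u-c["cx"])/f*d,(v-c["cy"])/f*d,d],-1)
    return p@rot(c["attitude"]).T+np.asarray(c["origin"])
def proj(c,p):
    q=(np.atleast_2d(p)-np.asarray(c["origin"]))@rot(c["attitude"]); f=foc(c)
    return np.c_[q[:,0]/q[:,2]*f+c["cx"],q[:,1]/q[:,2]*f+c["cy"]]
def rect(xy):
    (cx,cy),(w,h),a=cv2.minAreaRect((np.asarray(xy)*1000).astype(np.float32))
    if w<h: w,h,a=h,w,a+90
    return np.round([cx,cy,w,h,(a+90)%180-90],1)   # mm, deg of long side
E
python3 - <<'E'
from h import *
c=dict(np.load("top0.npz")); P=cloud(c); hsv=cv2.cvtColor(c["frame"],cv2.COLOR_RGB2HSV)
S=hsv[...,1];V=hsv[...,2]
for n,(u,v) in dict(long=(333,234),short=(335,170),angle=(425,172),flange=(420,255)).items():
    w=38; sl=np.s_[v-w:v+w,u-w:u+w]; m=np.zeros(S.shape,np.uint8); m[sl]=(S[sl]<75)
    k,l,st,ce=cv2.connectedComponentsWithStats(m); i=1+np.argmax(st[1:,4]); q=P[l==i]
    z=q[:,2]; print(n,st[i],np.round(np.percentile(z,[2,10,50,90,98])*1000,1))
    t=q[z>np.percentile(z,95)-.006]; print('  top part',len(t),rect(t[:,:2]),'mean',t.mean(0).round(4))
for n,(u,v) in dict(lm=(100,233),sm=(203,242),am=(121,160),fm=(198,157)).items():
    w=45; sl=np.s_[v-w:v+w,u-w:u+w]; m=np.zeros(S.shape,np.uint8); m[sl]=V[sl]<60
    k,l,st,ce=cv2.connectedComponentsWithStats(m); i=l[v,u] or 1+np.argmax(st[1:,4])
    cs,_=cv2.findContours(m,cv2.RETR_EXTERNAL,cv2.CHAIN_APPROX_NONE); ct=max(cs,key=cv2.contourArea)
    f=np.zeros_like(m); cv2.drawContours(f,[ct],-1,1,-1); f=cv2.erode(f,np.ones((5,5)))
    wh=(f>0)&(V>110); vv,uu=np.nonzero(wh); print(n,'z',np.median(P[f>0][:,2]).round(4),'mat',rect(cast(c,ct[:,0],.003)),'outline',rect(cast(c,np.c_[uu,vv],.003)))
b=P[(S>90)]; print('bench z',np.median(b[:,2]))
E
```

```text
long [ 317  205   33   57 1171] [ 0.7  2.5  5.3 30.6 32.6]
  top part 260 [426.8 -87.8 231.4  75.1 -36.7] mean [ 0.476  -0.1239  0.0434]
short [319 150  32  38 639] [ 0.5  2.5  4.9 30.2 32. ]
  top part 125 [490.1 -75.3 316.2  39.8 -25.9] mean [ 0.5951 -0.1261  0.064 ]
angle [401 147  36  39 528] [ 4.1 10.7 36.4 41.4 43.2]
  top part 267 [ 482.9 -166.9  434.    52.4  -47.8] mean [ 0.5997 -0.2983  0.0526]
flange [403 239  33  33 845] [ 2.7  4.8  7.6 41.  42.8]
  top part 237 [ 408.3 -148.4  334.6   30.8  -77.3] mean [ 0.4407 -0.2929  0.0474]
lm z 0.0035 mat [472.7 314.9 122.6  88.5  -9.9] outline [472.9 315.8 112.4  52.1  -9.9]
sm z 0.0035 mat [458.2 120.9 122.5  87.7  10.5] outline [458.5 121.   72.2  52.1  10.3]
am z 0.0034 mat [617.  286.  122.9  88.1 -89.8] outline [617.2 286.6  71.6  71.3 -89.9]
fm z 0.0035 mat [627.4 136.  122.9  87.7   8.3] outline [627.3 136.9  74.1  72.7   2.2]
bench z 0.0005489084786529652
```

```bash
cat > meas.py <<'E'
from h import *
def parts(c,seeds,w=38,smax=75,cut=.006):
    P=cloud(c); S=cv2.cvtColor(c["frame"],cv2.COLOR_RGB2HSV)[...,1]; out={}
    ok=(c["depth"]>0)&(P[...,2]<.048)&(P[...,2]>-.01)
    for n,(x,y) in seeds.items():
        u,v=proj(c,[x,y,.02])[0].astype(int); sl=np.s_[max(0,v-w):v+w,max(0,u-w):u+w]; m=np.zeros(S.shape,np.uint8); m[sl]=(S[sl]<smax)
        m=cv2.morphologyEx(m,cv2.MORPH_OPEN,np.ones((2,2)))
        k,l,st,ce=cv2.connectedComponentsWithStats(m); i=1+np.argmax(st[1:,4]); M=(l==i)&ok; z=P[...,2]
        top=np.median(z[M&(z>np.percentile(z[M],97)-.005)])
        T=(M&(z>top-cut)); T=cv2.morphologyEx(T.astype(np.uint8),cv2.MORPH_OPEN,np.ones((2,2)))
        vv,uu=np.nonzero(T); xy=cast(c,np.c_[uu,vv],top); out[n]=(top,xy)
        print(n,'top',round(top*1000,1),len(xy),'rect',rect(xy),'mean',(xy.mean(0)*1000).round(1))
    return out
E
python3 - <<'E'
from meas import *
from workcell import optics,status
c=dict(np.load("top0.npz"))
parts(c,dict(long=(.47,-.12),short=(.59,-.12),angle=(.6,-.3),flange=(.44,-.29)))
w=optics.read_camera("wrist"); s=status.get_state()
T=rot(s["orientation"]); print(T.round(3)); print('cam in tool',T.T@(np.array(w["origin"])-s["tcp_pos"]), (T.T@rot(w["attitude"])).round(3), w["vfov"])
E
```

```text
long top 30.5 198 rect [ 474.1 -128.    93.8   39.   -12.8] mean [ 472.2 -132.5]
short top 30.2 56 rect [ 591.6 -146.7   50.2    4.3  -26.4] mean [ 591.8 -146.5]
angle top 40.3 239 rect [ 608.4 -291.2   59.9   56.8  -79.7] mean [ 601.7 -306.8]
flange top 40.6 237 rect [ 439.8 -297.3   32.2   29.5  -89.1] mean [ 439.6 -297. ]
[[ 0.955  0.296 -0.   ]
 [ 0.296 -0.955  0.001]
 [ 0.    -0.001 -1.   ]]
cam in tool [ 0.07132242 -0.0004322  -0.06965613] [[-0.    -0.96  -0.281]
 [ 1.    -0.     0.001]
 [-0.001 -0.281  0.96 ]] 62.19730795789577
```

```bash
python3 -m handwheel '{"deltas": [[1,0,0,0,-1],[1,0,0,0,-1],[1,0,0,0,-1],[1,0,0,0,-1],[1,0,0,0,-1],[1,0,0,0,-1],[1,0,0,0,-1],[1,0,0,0,-1],[1,0,0,0,-1],[1,0,0,0,-1],[1,0,0,0,-1],[1,0,0,0,-1],[1,0,0,0,-1],[1,0,0,0,-1],[1,0,0,0,-1]]}' 60
python3 -m handwheel '{"deltas": [[1,-0.54,1,0.05,0],[1,-0.54,1,0.05,0],[1,-0.54,1,0.05,0],[1,-0.54,1,0.05,0],[1,-0.54,1,0.05,0],[1,-0.54,1,0.05,0],[1,-0.54,1,0.05,0],[1,-0.54,1,0.05,0],[1,-0.54,1,0.05,0],[1,-0.54,1,0.05,0],[1,0,0,0,0],[1,0,0,0,0]]}' 60
python3 - <<'E'
from meas import *
from workcell import optics,status
s=status.get_state(); print(s["tcp_pos"],s["joint_pos"])
c=optics.read_camera("wrist"); np.savez("w1.npz",**c); cv2.imwrite("pics/w1.png",c["frame"][:,:,::-1])
parts(c,dict(long=(.47,-.13),short=(.59,-.13),angle=(.6,-.3),flange=(.44,-.297)),w=60)
E
```

```text
clock: 2.02
tcp_pos: [0.1703, -0.549, 0.3035]
orientation: [-0.0, 0.108, 0.994, 0.0]
wrist_force: [0.7, -0.1, -0.5]
finger_gap: 0.0856
grip_force: 0.0
clock: 3.52
tcp_pos: [0.4692, -0.2068, 0.2836]
orientation: [-0.0, 0.111, 0.994, -0.0]
wrist_force: [-0.2, 0.2, -0.4]
finger_gap: 0.0854
grip_force: 0.0
[ 0.46916545 -0.20678128  0.28363109] [-5.71586415e-01  2.00499403e-01 -1.52955892e-01  1.21800511e+00
 -4.79404109e-04 -3.49441254e-01]
long top 29.6 1204 rect [ 479.5 -127.6   99.5   41.2  -12.8] mean [ 477.5 -126.2]
short top 29.5 331 rect [ 606.9 -146.8   73.5   32.8    4.7] mean [ 598.8 -146.7]
angle top 39.8 946 rect [ 612.  -288.7   63.1   61.6   10.5] mean [ 601.3 -301.5]
flange top 40.1 948 rect [ 441.4 -296.4   32.7   30.8  -60.1] mean [ 441.1 -296.2]
```

View pics/w1.png

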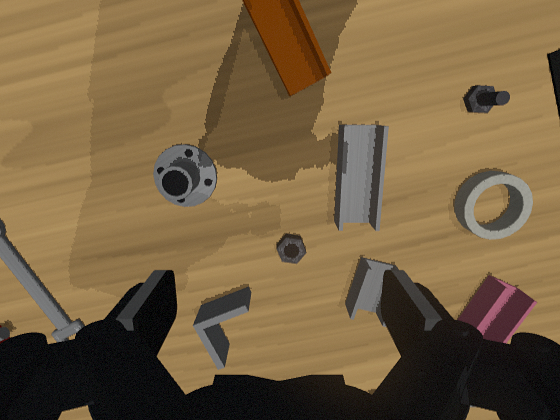

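The wrist view shows the flange at (186,177), the long channel at (361,177), the angle at (222,325), and the short channel partly hidden by a finger at (370,290). Next I'll look at the mats with the wrist camera.

```bash
python3 -m handwheel '{"deltas": [[1,0.16,0.94,-0.04,0],[1,0.16,0.94,-0.04,0],[1,0.16,0.94,-0.04,0],[1,0.16,0.94,-0.04,0],[1,0.16,0.94,-0.04,0],[1,0.16,0.94,-0.04,0],[1,0.16,0.94,-0.04,0],[1,0.16,0.94,-0.04,0],[1,0.16,0.94,-0.04,0],[1,0.16,0.94,-0.04,0],[1,0.16,0.94,-0.04,0],[1,0,0,0,0],[1,0,0,0,0]]}' 60
cat > mats.py <<'E'
from h import *
def outl(c,seeds,z=.003,w=75):
    V=cv2.cvtColor(c["frame"],cv2.COLOR_RGB2HSV)[...,2]; S=cv2.cvtColor(c["frame"],cv2.COLOR_RGB2HSV)[...,1]; P=cloud(c); out={}
    for n,(x,y) in seeds.items():
        u,v=proj(c,[x,y,z])[0].astype(int); m=np.zeros(V.shape,np.uint8); sl=np.s_[max(0,v-w):v+w,max(0,u-w):u+w]
        m[sl]=((V[sl]>100)&(S[sl]<60)&(P[sl][...,2]<.012)); k,l,st,ce=cv2.connectedComponentsWithStats(m)
        i=1+np.argmax(st[1:,4]); cs,_=cv2.findContours((l==i).astype(np.uint8),cv2.RETR_EXTERNAL,cv2.CHAIN_APPROX_NONE)
        xy=cast(c,max(cs,key=len)[:,0],z); out[n]=xy; d=(l==i)&(c["depth"]>0)
        print(n,st[i],'z',(np.median(P[d][:,2])*1000).round(1),rect(xy))
    return out
E
python3 - <<'E'
from mats import *
from workcell import optics,status
s=status.get_state(); print(s["tcp_pos"])
c=optics.read_camera("wrist"); np.savez("w2.npz",**c); cv2.imwrite("pics/w2.png",c["frame"][:,:,::-1])
sd=dict(lm=(.473,.315),sm=(.4585,.121),am=(.617,.286),fm=(.627,.137))
outl(c,sd); outl(dict(np.load("top0.npz")),sd,w=45)
E
```

```text
clock: 5.2
tcp_pos: [0.4922, 0.2109, 0.3013]
orientation: [-0.0, 0.112, 0.994, -0.0]
wrist_force: [-0.3, -0.2, -0.3]
finger_gap: 0.0858
grip_force: 0.0
[0.49222509 0.21085954 0.30132767]
lm [ 347   82   53  113 1237] z 3.1 [473.  314.5 112.6  51.7  -9.8]
sm [151 127  74  81 860] z 3.3 [458.6 119.9  72.4  52.2  10.3]
am [330 235  65  69 848] z 3.2 [6.177e+02 2.851e+02 7.290e+01 7.210e+01 1.000e-01]
fm [211 274  63  57 621] z 3.4 [627.4 135.   75.3  74.3 -13.1]
lm [ 78 202  42  63 402] z 3.8 [472.9 315.6 112.9  52.6  -9.8]
sm [186 222  33  42 310] z 3.7 [458.6 121.1  72.9  52.8  10.5]
am [101 143  40  36 307] z 3.5 [617.4 286.1  72.3  71.7  89.4]
fm [179 139  39  37 268] z 3.6 [627.3 135.9  74.8  73.9 -88.5]
```

View pics/w2.png

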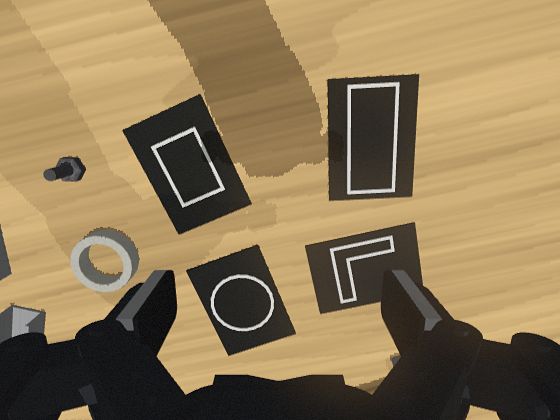

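The mats sit as expected: short mat at (187,167), long (373,138), flange (242,303), and the angle mat at (360,268) with its corner at low x and low y. The two views agree to about 1.2 mm. Next is the long channel.

```bash
python3 -m handwheel '{"deltas": [[1,-0.17,-0.93,0.31,0],[1,-0.17,-0.93,0.31,0],[1,-0.17,-0.93,0.31,0],[1,-0.17,-0.93,0.31,0],[1,-0.17,-0.93,0.31,0],[1,-0.17,-0.93,0.31,0],[1,-0.17,-0.93,0.31,0],[1,-0.17,-0.93,0.31,0],[0.7,-0.17,-0.93,0.31,0],[0.7,0,0,0,0],[0.7,0,0,0,0]]}' 60
cat > look.py <<'E'
import sys
from meas import *
from workcell import optics,status
s=status.get_state(); T=rot(s["orientation"]); yaw=np.degrees(np.arctan2(T[1,0],T[0,0]))
print('tcp',s["tcp_pos"].round(4),'yaw',yaw.round(1))
n=sys.argv[1]; c=optics.read_camera("wrist"); np.savez(n+".npz",**c); cv2.imwrite(f"pics/{n}.png",c["frame"][:,:,::-1])
k,x,y,w=sys.argv[2],*map(float,sys.argv[3:6])
o=parts(c,{k:(x,y)},w=int(w))
E
python3 look.py w3 long .479 -.128 110
```

```text
clock: 6.62
tcp_pos: [0.4772, -0.1285, 0.1901]
orientation: [-0.0, 0.112, 0.994, 0.0]
wrist_force: [0.6, 0.2, -0.2]
finger_gap: 0.0727
grip_force: 0.0
tcp [ 0.4772 -0.1285  0.1901] yaw 167.1
long top 29.8 1616 rect [ 479.1 -126.9  100.    39.4  -12.8] mean [ 476.3 -125. ]
```

View pics/w3.png

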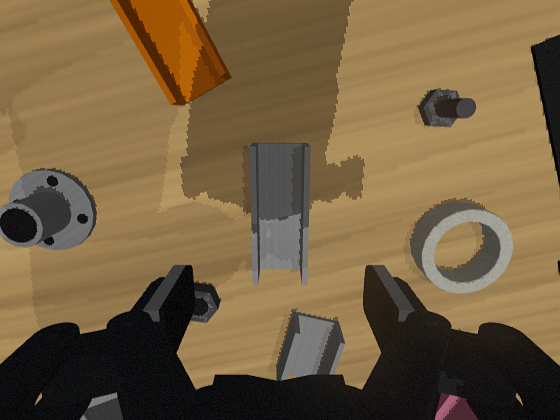

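```bash
python3 -m handwheel '{"deltas": [[0.4,-0.04,0.05,0.7,0],[0.4,0,0,0.7,0],[0.4,0,0,0.7,0],[0.4,0,0,0.45,0],[0.4,0,0,0.2,0],[0.4,0,0,0,0],[0.4,0,0,0,0]]}' 60
python3 -m handwheel '{"deltas": [[-1,0,0,0,0],[-1,0,0,0,0],[-1,0,0,0,0],[-1,0,0,0,0],[-1,0,0,0,0],[-1,0,0,0,0]]}' 60
```

```text
clock: 7.55
tcp_pos: [0.4805, -0.1264, 0.0808]
orientation: [0.001, 0.111, 0.994, -0.0]
wrist_force: [0.0, -0.2, -0.3]
finger_gap: 0.0598
grip_force: 0.0
clock: 8.3
tcp_pos: [0.4806, -0.127, 0.0811]
orientation: [0.001, 0.111, 0.994, -0.001]
wrist_force: [-0.6, -0.6, 5.1]
finger_gap: 0.0388
grip_force: 62.0
```

```bash
python3 -m handwheel '{"deltas": [[-1,0,0,-0.4,-0.3],[-1,0,0,-0.8,0],[-1,0,0,-0.8,0],[-1,0.18,0.99,0,0],[-1,0.18,0.99,0,0],[-1,0.18,0.99,0,0],[-1,0.18,0.99,0,0],[-1,0.18,0.99,0,0],[-1,0.18,0.99,0,0],[-1,0.18,0.99,0,0],[-1,0.18,0.99,0,0],[-1,0.18,0.99,0,0],[-1,0.18,0.99,0,0],[-1,0.18,0.99,0,0],[-1,0,0,0,0],[-1,0,0,0,0]]}' 60
python3 look.py w4 long .473 .315 120
```

```text
clock: 10.3
tcp_pos: [0.4751, 0.3159, 0.1594]
orientation: [-0.001, 0.085, 0.996, -0.001]
wrist_force: [-0.3, -0.6, -3.1]
finger_gap: 0.039
grip_force: 61.5
tcp [0.4751 0.3159 0.1594] yaw 170.3
long top 2.9 3848 rect [493.8 312.1 163.5  89.3  -9.8] mean [438.3 310.2]
```

View pics/w4.png

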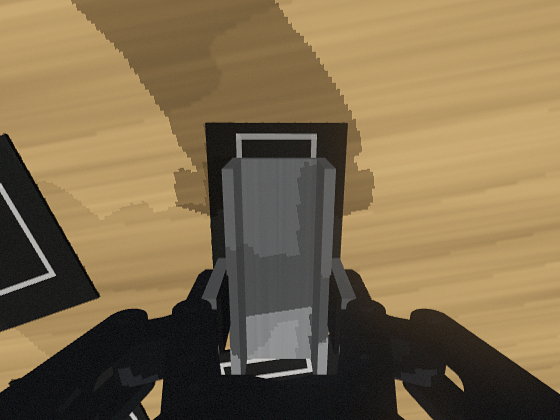

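The held channel is square to its outline and over it. Lowering now.

```bash
python3 -m handwheel '{"deltas": [[-1,0.01,-0.03,0.6,0],[-1,0,0,0.6,0],[-1,0,0,0.35,0],[-1,0,0,0.15,0],[-1,0,0,0.08,0],[-1,0,0,0,0],[-1,0,0,0,0]]}' 60
```

```text
clock: 11.22
tcp_pos: [0.4755, 0.3155, 0.0893]
orientation: [0.001, 0.085, 0.996, 0.0]
wrist_force: [-0.1, 0.1, -2.5]
finger_gap: 0.0389
grip_force: 61.5
```

```bash
python3 -m handwheel '{"deltas": [[-1,-0.02,-0.02,0.05,0],[-1,0,0,0.04,0],[-1,0,0,0.02,0],[-1,0,0,0.01,0],[-1,0,0,0,0],[-1,0,0,0,0]]}' 60
```

```text
clock: 11.98
tcp_pos: [0.4756, 0.3143, 0.0841]
orientation: [-0.0, 0.085, 0.996, -0.0]
wrist_force: [-2.5, -0.5, 1.9]
finger_gap: 0.0387
grip_force: 61.9
```

```bash
python3 -m handwheel '{"deltas": [[0,0,0,0,0],[0.2,0,0,0,0],[0.3,0,0,0,0],[0.4,0,0,0,0],[0.4,0,0,-0.4,0],[0.4,0,0,-0.8,0],[0.4,0,0,-0.8,0],[0.4,0,0,-0.7,0],[0.7,0,0,0,0],[0.7,0,0,0,0]]}' 60
cat > chk.py <<'E'
from look import *
from mats import outl
# rim rectangle vs the outline as seen in the same frame
E
python3 look.py w5 long .473 .315 130; python3 - <<'E'
from mats import *
c=dict(np.load("w5.npz")); outl(c,dict(lm=(.473,.315)),w=130)
E
```

```text
clock: 13.22
tcp_pos: [0.4756, 0.3142, 0.1919]
orientation: [0.0, 0.085, 0.996, -0.0]
wrist_force: [-1.2, -0.2, -0.3]
finger_gap: 0.0725
grip_force: 0.0
tcp [0.4756 0.3142 0.1919] yaw 170.2
long top 32.7 1770 rect [474.4 315.4  99.7  40.   -9.7] mean [471.4 315.8]
lm [ 258  215   42   56 2056] z 6.8 [505.2 309.4  46.8  32.5  -9.1]
```

View pics/w5.png

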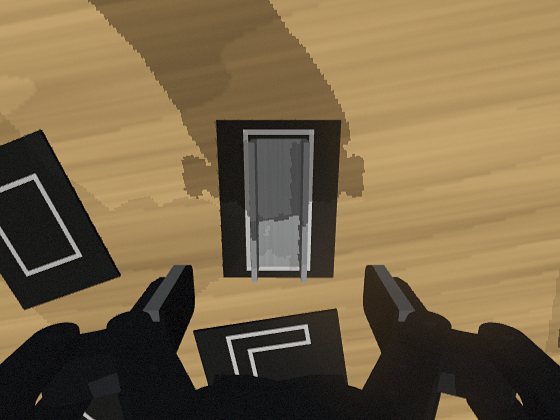

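The channel lies inside its outline (centre around (279,200)) with roughly 1 mm of offset. Now the short channel.

```bash
python3 - <<'E'
from h import *
c=dict(np.load("w5.npz")); V=cv2.cvtColor(c["frame"],cv2.COLOR_RGB2HSV)[...,2]
m=np.zeros(V.shape,np.uint8); m[110:290,205:350]=V[110:290,205:350]<75
cs,_=cv2.findContours(m,cv2.RETR_EXTERNAL,cv2.CHAIN_APPROX_NONE); print('mat',rect(cast(c,np.vstack([k[:,0] for k in cs if len(k)>60]),.003)))
E
python3 -m handwheel '{"deltas": [[0.7,0,0,0,1],[0.7,0,0,0,0.66],[0.7,-0.68,-0.79,0,0],[0.7,-0.68,-0.79,0,0],[0.7,-0.68,-0.79,0,0],[0.7,-0.68,-0.79,0,0],[0.7,-0.68,-0.79,0,0],[0.7,-0.68,-0.79,0,0],[0.7,-0.68,-0.79,0,0],[0.7,-0.68,-0.79,0,0],[0.7,-0.68,-0.79,0,0],[0.7,-0.68,-0.79,0,0],[0.7,-0.68,-0.79,0,0],[0.7,0,0,0,0],[0.7,0,0,0,0]]}' 60
python3 look.py w6 short .59 -.13 80
```

```text
mat [472.9 314.4 124.3  90.   -9.8]
clock: 15.15
tcp_pos: [0.5886, -0.1296, 0.1906]
orientation: [-0.001, 0.228, 0.974, 0.0]
wrist_force: [0.2, -0.1, 1.1]
finger_gap: 0.0725
grip_force: 0.0
tcp [ 0.5886 -0.1296  0.1906] yaw 153.6
short top 29.8 915 rect [ 605.9 -131.6   61.    39.4  -27. ] mean [ 605.7 -129.5]
```

View pics/w6.png

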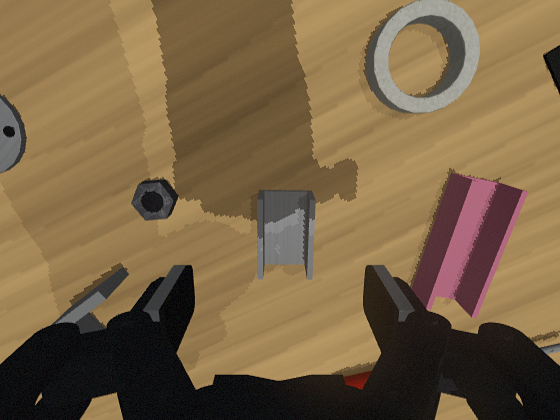

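The short channel is at (286,235) in this view, clear of its neighbours.

```bash
python3 -m handwheel '{"deltas": [[0.4,-0.41,0.15,0,0.06],[0.4,0,0,0.7,0],[0.4,0,0,0.7,0],[0.4,0,0,0.7,0],[0.4,0,0,0.45,0],[0.4,0,0,0.2,0],[0.4,0,0,0,0],[0.4,0,0,0,0]]}' 60
python3 -m handwheel '{"deltas": [[-1,0,0,0,0],[-1,0,0,0,0],[-1,0,0,0,0],[-1,0,0,0,0],[-1,0,0,0,0],[-1,0,0,0,0]]}' 60; python3 -c "
from workcell import status
print(status.get_state()['tcp_pos'])"
```

```text
clock: 16.2
tcp_pos: [0.6074, -0.1318, 0.0829]
orientation: [0.001, 0.233, 0.972, -0.0]
wrist_force: [0.6, 0.3, 0.2]
finger_gap: 0.0597
grip_force: 0.0
clock: 16.95
tcp_pos: [0.6076, -0.1323, 0.0832]
orientation: [0.001, 0.233, 0.972, -0.0]
wrist_force: [-0.2, 0.0, 5.1]
finger_gap: 0.0387
grip_force: 62.5
[ 0.60757915 -0.13229707  0.08322069]
```

```bash
python3 -m handwheel '{"deltas": [[-1,0,0,-0.4,0],[-1,0,0,-0.8,-0.94],[-1,0,0,-0.8,-0.94],[-1,0,0,0,-0.93],[-1,0,0,0,-0.93],[-1,0.35,0.98,0,0],[-1,0.35,0.98,0,0],[-1,0.35,0.98,0,0],[-1,0.35,0.98,0,0],[-1,0.35,0.98,0,0],[-1,0.35,0.98,0,0],[-1,0.35,0.98,0,0],[-1,0,0,0,0],[-1,0,0,0.5,0],[-1,0,0,0.5,0],[-1,0,0,0.3,0],[-1,0,0,0.15,0],[-1,0,0,0,0],[-1,0,0,0,0]]}' 60; python3 -c "
from workcell import status
print(status.get_state()['tcp_pos'])"
```

```text
clock: 19.32
tcp_pos: [0.4612, 0.1202, 0.1044]
orientation: [0.0, -0.091, 0.996, -0.0]
wrist_force: [-0.1, 1.0, -1.5]
finger_gap: 0.0392
grip_force: 61.7
[0.46123201 0.12015063 0.10439658]
```

```bash
python3 -m handwheel '{"deltas": [[-1,0.02,0.01,0.25,0],[-1,0,0,0.1,0],[-1,0,0,0.05,0],[-1,0,0,0.03,0],[-1,0,0,0.015,0],[-1,0,0,0,0],[-1,0,0,0,0]]}' 60
```

```text
clock: 20.2
tcp_pos: [0.4599, 0.1204, 0.0862]
orientation: [0.0, -0.091, 0.996, -0.0]
wrist_force: [-0.4, 0.7, -0.4]
finger_gap: 0.0387
grip_force: 61.9
```

```bash
python3 -m handwheel '{"deltas": [[-1,0,0,0.01,0],[-1,0,0,0,0],[0,0,0,0,0],[0.2,0,0,0,0],[0.3,0,0,0,0],[0.4,0,0,0,0],[0.4,0,0,-0.4,0],[0.4,0,0,-0.8,0],[0.4,0,0,-0.8,0],[0.4,0,0,-0.7,0],[0.7,0,0,0,0],[0.7,0,0,0,0]]}' 60
python3 look.py w7 short .4586 .1203 95; python3 - <<'E'
from h import *
c=dict(np.load("w7.npz")); V=cv2.cvtColor(c["frame"],cv2.COLOR_RGB2HSV)[...,2]
u,v=proj(c,[.4586,.1203,.003])[0].astype(int); m=np.zeros(V.shape,np.uint8); sl=np.s_[v-85:v+80,u-75:u+75]; m[sl]=V[sl]<75
cs,_=cv2.findContours(m,cv2.RETR_EXTERNAL,cv2.CHAIN_APPROX_NONE); print('mat',rect(cast(c,np.vstack([k[:,0] for k in cs if len(k)>60]),.003)))
E
```

```text
clock: 21.7
tcp_pos: [0.4595, 0.1204, 0.1931]
orientation: [-0.0, -0.091, 0.996, -0.0]
wrist_force: [0.4, 0.3, -0.1]
finger_gap: 0.0726
grip_force: 0.0
tcp [0.4595 0.1204 0.1931] yaw -169.6
short top 32.7 1082 rect [458.3 121.1  60.6  40.   10.4] mean [457.1 120.8]
mat [457.9 119.9 123.4  89.9  10.4]
```

View pics/w7.png

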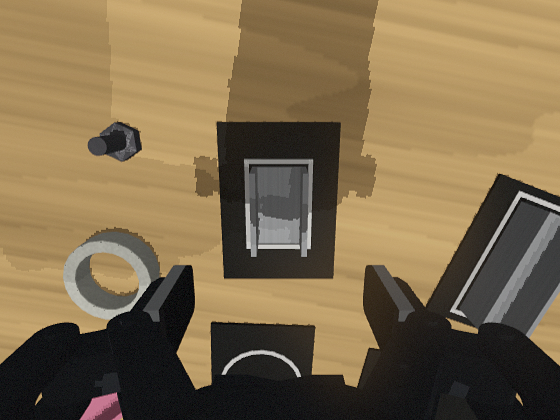

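The short channel is well centred (within about 1.2 mm). Now the angle.

```bash
python3 -m handwheel '{"deltas": [[0.7,-0.15,-0.98,-0.04,0],[0.7,-0.15,-0.98,-0.04,0],[0.7,-0.15,-0.98,-0.04,0],[0.7,-0.15,-0.98,-0.04,0],[0.7,-0.15,-0.98,-0.04,0],[0.7,-0.15,-0.98,-0.04,0],[0.7,-0.15,-0.98,-0.04,0],[0.7,-0.15,-0.98,-0.04,0],[0.7,-0.15,-0.98,-0.04,0],[0.7,-0.15,-0.98,-0.04,0],[0.7,-0.15,-0.98,-0.04,0],[0.7,0,0,0,0],[0.7,0,0,0,0]]}' 60
python3 look.py w8 angle .605 -.295 95
cat > ang.py <<'E'
import sys
from meas import *
c=dict(np.load(sys.argv[1]+".npz")); x,y=map(float,sys.argv[2:4]); w=int(sys.argv[4])
top,xy=parts(c,{'angle':(x,y)},w=w)['angle']
# fit the outer edges: split points by leg, fit centre lines
(cx,cy),_,_=cv2.minAreaRect((xy*1000).astype(np.float32)); a=np.radians(float(sys.argv[5]))
p=xy*1000
o=np.array([cx,cy])
for it in range(4):
    M=np.array([[np.cos(a),np.sin(a)],[-np.sin(a),np.cos(a)]]); q=(p-o)@M.T
    X=q[(q[:,0]>-12)&(q[:,0]<26)&(abs(q[:,1]+26)<8)]; Y=q[(q[:,1]>-12)&(q[:,1]<26)&(abs(q[:,0]+26)<8)]
    fx=np.polyfit(X[:,0],X[:,1],1); fy=np.polyfit(Y[:,1],Y[:,0],1)
    lx=lambda t:np.polyval(fx,t); d=np.array([np.polyval(fy,-8)+26,lx(-8)+26])
    print('slopes deg',np.degrees(np.arctan(fx[0])).round(2),np.degrees(-np.arctan(fy[0])).round(2),'shift',d.round(2))
    o=o+M.T@d; a+= (np.arctan(fx[0])-np.arctan(fy[0]))/2
q=(p-o)@np.array([[np.cos(a),np.sin(a)],[-np.sin(a),np.cos(a)]]).T
print('origin',o.round(1),'yaw',np.degrees(a).round(2),'extent',np.percentile(q,[0.5,99.5],axis=0).round(1).tolist())
E
python3 ang.py w8 .605 -.295 95 10.5
```

```text
clock: 23.38
tcp_pos: [0.6021, -0.2911, 0.2096]
orientation: [-0.001, -0.091, 0.996, 0.001]
wrist_force: [-0.5, -0.4, 0.0]
finger_gap: 0.0724
grip_force: 0.0
tcp [ 0.6021 -0.2911  0.2096] yaw -169.6
angle top 39.8 1810 rect [ 612.1 -289.4   60.5   59.    10.4] mean [ 600.2 -301.9]
angle top 39.8 1810 rect [ 612.1 -289.4   60.5   59.    10.4] mean [ 600.2 -301.9]
slopes deg -0.15 -0.13 shift [0.08 0.51]
slopes deg 0.1 0.2 shift [ 0.05 -0.06]
slopes deg -0.02 -0.33 shift [-0.12  0.02]
slopes deg 0.04 0.21 shift [0.12 0.01]
origin [ 612.1 -288.9] yaw 10.46 extent [[-30.4, -29.9], [30.0, 28.8]]
```

View pics/w8.png

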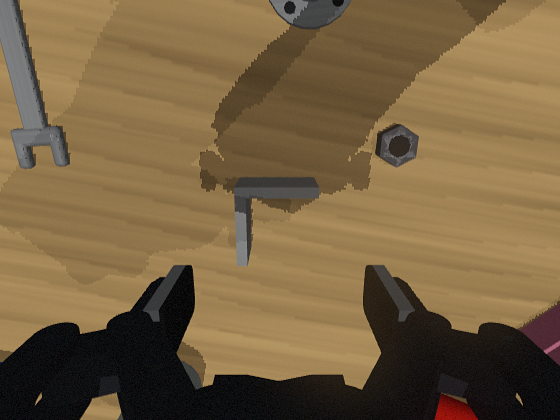

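The angle's L has its corner at about (238,185) in this view. It is square to the tool, so I'll grip the leg along its x axis.

```bash
python3 -m handwheel '{"deltas": [[0,-0.16,-0.64,0,0],[0,0,0,0.7,0],[0,0,0,0.7,0],[0,0,0,0.7,0],[0,0,0,0.6,0],[0,0,0,0.35,0],[0,0,0,0.15,0],[0,0,0,0,0],[0,0,0,0,0]]}' 60; python3 look.py w9 angle .612 -.289 95
```

```text
clock: 24.55
tcp_pos: [0.6144, -0.316, 0.0845]
orientation: [0.001, -0.091, 0.996, -0.001]
wrist_force: [0.3, -0.7, 0.6]
finger_gap: 0.0425
grip_force: 0.0
tcp [ 0.6144 -0.316   0.0845] yaw -169.6
angle top 39.7 7155 rect [ 611.1 -289.8   62.    59.7   10.5] mean [ 597.5 -301.1]
```

View pics/w9.png

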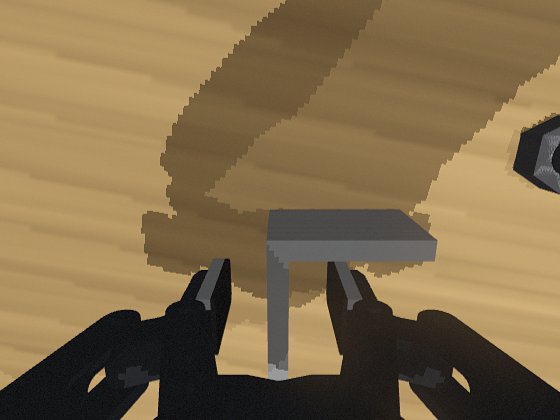

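The leg stands between the pads (x about 278) with clearance to the other leg.

```bash
python3 -m handwheel '{"deltas": [[-1,0,0,0,0],[-1,0,0,0,0],[-1,0,0,0,0],[-1,0,0,0,0],[-1,0,0,0,0],[-1,0,0,0,0],[-1,0,0,0,0],[-1,0,0,0,0]]}' 60; python3 look.py w10 angle .612 -.289 95;python3 ang.py w10 .612 -.289 95 10.5
```

```text
clock: 25.6
tcp_pos: [0.6141, -0.316, 0.0839]
orientation: [0.0, -0.091, 0.996, -0.0]
wrist_force: [0.1, -1.0, 5.2]
finger_gap: 0.0068
grip_force: 59.7
tcp [ 0.6141 -0.316   0.0839] yaw -169.6
angle top 39.9 7585 rect [ 600.3 -304.7   82.2   47.9  -35.6] mean [ 598. -303.]
angle top 39.9 7585 rect [ 600.3 -304.7   82.2   47.9  -35.6] mean [ 598. -303.]Traceback (most recent call last):
  File "ang.py", line 12, in <module>
    fx=np.polyfit(X[:,0],X[:,1],1); fy=np.polyfit(Y[:,1],Y[:,0],1)
                                       ~~~~~~~~~~^^^^^^^^^^^^^^^^^
    raise TypeError("expected non-empty vector for x")
TypeError: expected non-empty vector for x
```

```bash
python3 -m handwheel '{"deltas": [[-1,0,0,-0.4,0],[-1,0,0,-0.8,0.52],[-1,0,0,-0.8,0.52],[-1,0,0.96,0,0],[-1,0,0.96,0,0],[-1,0,0.96,0,0],[-1,0,0.96,0,0],[-1,0,0.96,0,0],[-1,0,0.96,0,0],[-1,0,0.96,0,0],[-1,0,0.96,0,0],[-1,0,0.96,0,0],[-1,0,0.96,0,0],[-1,0,0.96,0,0],[-1,0,0.96,0,0],[-1,0,0.96,0,0],[-1,0,0.96,0,0],[-1,0,0.96,0,0],[-1,0,0,0,0]]}' 60; python3 -m handwheel '{"deltas": [[-1,0,0,0.3,0],[-1,0,0,0.4,0],[-1,0,0,0.4,0],[-1,0,0,0.3,0],[-1,0,0,0.2,0],[-1,0,0,0,0],[-1,0,0,0,0]]}' 60; python3 look.py w11 angle .612 .285 95
```

```text
clock: 28.02
tcp_pos: [0.6125, 0.2632, 0.1629]
orientation: [-0.001, -0.002, 1.0, 0.0]
wrist_force: [0.3, -0.5, -2.5]
finger_gap: 0.0071
grip_force: 59.0
clock: 28.9
tcp_pos: [0.6139, 0.2604, 0.0998]
orientation: [0.0, -0.0, 1.0, 0.0]
wrist_force: [-0.1, -0.5, -3.1]
finger_gap: 0.0073
grip_force: 59.0
tcp [0.6139 0.2604 0.0998] yaw -180.0
angle top 44.5 1828 rect [597.1 280.6  72.8  24.4 -90. ] mean [592.9 278. ]
```

View pics/w11.png

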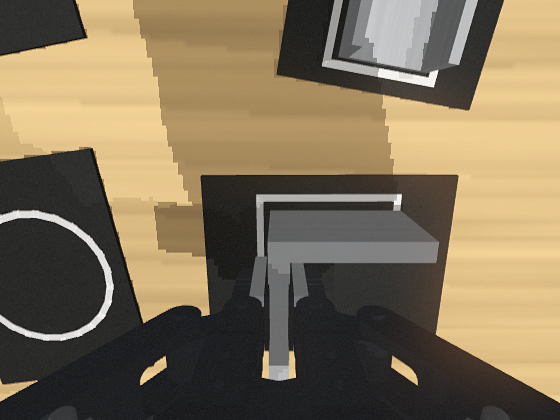

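The L is held square over its outline, in the correct sense. Lowering.

```bash
python3 -m handwheel '{"deltas": [[-1,-0.03,-0.02,0.15,0],[-1,0,0,0.08,0],[-1,0,0,0.04,0],[-1,0,0,0.02,0],[-1,0,0,0.01,0],[-1,0,0,0,0],[-1,0,0,0,0]]}' 60
```

```text
clock: 29.82
tcp_pos: [0.6147, 0.2595, 0.0874]
orientation: [0.0, -0.0, 1.0, -0.0]
wrist_force: [0.3, -0.1, -2.0]
finger_gap: 0.0069
grip_force: 59.0
```

```bash
python3 -m handwheel '{"deltas": [[-1,0,0,0.01,0],[-1,0,0,0.01,0],[-1,0,0,0,0],[-1,0,0,0,0]]}' 60
```

```text
clock: 30.32
tcp_pos: [0.6147, 0.2595, 0.0869]
orientation: [0.0, -0.0, 1.0, -0.0]
wrist_force: [-0.9, -1.5, 2.5]
finger_gap: 0.007
grip_force: 59.6
```

Contact. Release, keeping the opening modest, then rise and check.

```bash
python3 -m handwheel '{"deltas": [[-0.7,0,0,0,0],[-0.5,0,0,0,0],[-0.3,0,0,0,0],[-0.2,0,0,0,0],[-0.2,0,0,0,0],[-0.2,0,0,-0.4,0],[-0.2,0,0,-0.8,0],[-0.2,0,0,-0.8,0],[0.4,0,0,-0.8,0],[0.7,0,0,-0.4,0],[0.7,0,0.5,0,0],[0.7,0,0,0,0],[0.7,0,0,0,0]]}' 60; python3 look.py w12 angle .6175 .2856 95;python3 ang.py w12 .6175 .2856 95 0
python3 - <<'E'
from h import *
c=dict(np.load("w12.npz")); V=cv2.cvtColor(c["frame"],cv2.COLOR_RGB2HSV)[...,2]
m=np.zeros(V.shape,np.uint8); q=proj(c,[[.6175+a*.052,.2856+b*.07,.003] for a,b in((1,1),(1,-1),(-1,-1),(-1,1))]); cv2.fillPoly(m,[q.astype(np.int32)],1); m[V>75]=0
cs,_=cv2.findContours(m,cv2.RETR_EXTERNAL,cv2.CHAIN_APPROX_NONE); print('mat',rect(cast(c,np.vstack([k[:,0] for k in cs if len(k)>60]),.003)))
E
```

```text
clock: 31.95
tcp_pos: [0.6138, 0.2798, 0.2126]
orientation: [-0.001, -0.001, 1.0, -0.001]
wrist_force: [-0.5, 0.9, -0.5]
finger_gap: 0.0724
grip_force: 0.0
tcp [0.6138 0.2798 0.2126] yaw -179.9
angle top 42.8 1832 rect [6.178e+02 2.862e+02 6.120e+01 5.960e+01 1.000e-01] mean [604.8 275.1]
angle top 42.8 1832 rect [6.178e+02 2.862e+02 6.120e+01 5.960e+01 1.000e-01] mean [604.8 275.1]
slopes deg 0.32 0.08 shift [-0.03  0.29]
slopes deg 0.13 -0.08 shift [-0.02  0.03]
slopes deg 0.1 -0.14 shift [-0.01  0.  ]
slopes deg 0.12 -0.12 shift [ 0. -0.]
origin [617.7 286.5] yaw 0.21 extent [[-30.5, -30.1], [30.5, 29.3]]
mat [617.  285.  124.7  88.4 -89.9]
```

View pics/w12.png

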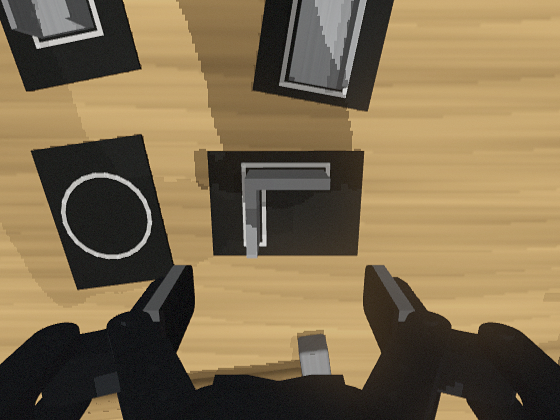

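The angle is well centred (about 1 mm). Now the flange.

```bash
python3 -m handwheel '{"deltas": [[0.7,0.29,-0.96,0,0],[0.7,0.29,-0.96,0,0],[0.7,0.29,-0.96,0,0],[0.7,0.29,-0.96,0,0],[0.7,0.29,-0.96,0,0],[0.7,0.29,-0.96,0,0],[0.7,0.29,-0.96,0,0],[0.7,0.29,-0.96,0,0],[0.7,0.29,-0.96,0,0],[0.7,0.29,-0.96,0,0],[0.7,0.29,-0.96,0,0],[0.7,0.29,-0.96,0,0],[0.7,0.29,-0.96,0,0],[0.7,0.29,-0.96,0,0],[0.7,0.29,-0.96,0,0],[0.7,0,0,0,0],[0.7,0,0,0,0]]}' 60; python3 look.py w13 flange .441 -.2964 80
cat > disc.py <<'E'
import sys
from h import *
c=dict(np.load(sys.argv[1]+".npz")); x,y,zd=map(float,sys.argv[2:5]); P=cloud(c); d=np.hypot(P[...,0]-x,P[...,1]-y)
for nm,lo,hi,r in(('stub',zd+.03,zd+.042,.03),('disc',zd-.0025,zd+.003,.045)):
    M=(d<r)&(P[...,2]>lo)&(P[...,2]<hi)&(c["depth"]>0)
    if nm=='disc': M&=cv2.cvtColor(c["frame"],cv2.COLOR_RGB2HSV)[...,1]<75
    M=cv2.morphologyEx(M.astype(np.uint8),cv2.MORPH_OPEN,np.ones((3,3))); vv,uu=np.nonzero(M); z=np.median(P[M>0][:,2])
    o,r=cv2.minEnclosingCircle((cast(c,np.c_[uu,vv],z)*1000).astype(np.float32)); print(nm,'z',(z*1000).round(1),np.round(o,1),'d',round(2*r,1))
E
python3 disc.py w13 .441 -.2964 .006
```

```text
clock: 34.12
tcp_pos: [0.4405, -0.2963, 0.2139]
orientation: [-0.0, 0.0, 1.0, 0.001]
wrist_force: [-0.3, 0.3, 0.6]
finger_gap: 0.0724
grip_force: 0.0
tcp [ 0.4405 -0.2963  0.2139] yaw 180.0
flange top 39.8 687 rect [ 440.4 -297.    31.9   30.8   -0. ] mean [ 438.9 -297.8]
stub z 40.0 [ 440.1 -297.6] d 32.1
disc z 5.8 [ 440.3 -297.9] d 63.6
```

View pics/w13.png

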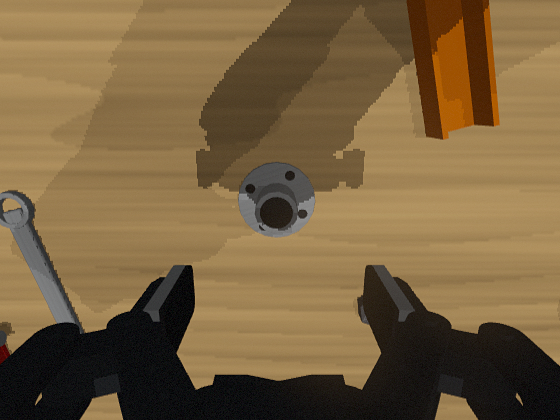

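```bash
python3 -m handwheel '{"deltas": [[0.2,0.01,-0.03,0.5,0],[0.2,0,0,0.7,0],[0.2,0,0,0.7,0],[0.2,0,0,0.7,0],[0.2,0,0,0.35,0],[0.2,0,0,0.15,0],[0.2,0,0,0,0],[0.2,0,0,0,0]]}' 60
python3 -m handwheel '{"deltas": [[-1,0,0,0,0],[-1,0,0,0,0],[-1,0,0,0,0],[-1,0,0,0,0],[-1,0,0,0,0],[-1,0,0,0,0],[-1,0,0,0,0]]}' 70
```

```text
clock: 35.17
tcp_pos: [0.4412, -0.2982, 0.0914]
orientation: [0.001, -0.0, 1.0, -0.001]
wrist_force: [-0.1, -0.3, -0.7]
finger_gap: 0.0513
grip_force: 0.0
clock: 36.05
tcp_pos: [0.441, -0.2981, 0.0917]
orientation: [0.001, -0.0, 1.0, -0.0]
wrist_force: [-0.9, 1.4, 5.2]
finger_gap: 0.0297
grip_force: 68.8
```

```bash
python3 -m handwheel '{"deltas": [[-1,0,0,-0.4,0],[-1,0,0,-0.8,0],[-1,0,0,-0.8,0],[-1,-0.39,0.9,0,0],[-1,-0.39,0.9,0,0],[-1,-0.39,0.9,0,0],[-1,-0.39,0.9,0,0],[-1,-0.39,0.9,0,0],[-1,-0.39,0.9,0,0],[-1,-0.39,0.9,0,0],[-1,-0.39,0.9,0,0],[-1,-0.39,0.9,0,0],[-1,-0.39,0.9,0,0],[-1,-0.39,0.9,0,0],[-1,-0.39,0.9,0,0],[-1,0,0,0,0],[-1,0,0,0,0]]}' 70; python3 -m handwheel '{"deltas": [[-1,0,0,0.4,0],[-1,0,0,0.5,0],[-1,0,0,0.4,0],[-1,0,0,0.2,0],[-1,0,0,0.1,0],[-1,0,0,0,0],[-1,0,0,0,0]]}' 70
```

```text
clock: 38.17
tcp_pos: [0.6271, 0.1342, 0.1705]
orientation: [-0.0, -0.0, 1.0, -0.0]
wrist_force: [-0.9, -0.6, -2.9]
finger_gap: 0.03
grip_force: 70.0
clock: 39.05
tcp_pos: [0.628, 0.1344, 0.1072]
orientation: [0.001, -0.0, 1.0, 0.0]
wrist_force: [-0.1, 0.6, -2.9]
finger_gap: 0.0296
grip_force: 70.0
```

```bash
python3 -m handwheel '{"deltas": [[-1,0,0.02,0.14,0],[-1,0,0,0.08,0],[-1,0,0,0.04,0],[-1,0,0,0.02,0],[-1,0,0,0.01,0],[-1,0,0,0,0],[-1,0,0,0,0]]}' 70
```

```text
clock: 39.92
tcp_pos: [0.6276, 0.1351, 0.095]
orientation: [0.0, -0.0, 1.0, -0.0]
wrist_force: [-0.4, 0.7, -2.4]
finger_gap: 0.03
grip_force: 70.0
```

```bash
python3 -m handwheel '{"deltas": [[-1,0,0,0.01,0],[-1,0,0,0.01,0],[-1,0,0,0,0],[-1,0,0,0,0]]}' 70
```

```text
clock: 40.42
tcp_pos: [0.6276, 0.1351, 0.0947]
orientation: [0.0, -0.0, 1.0, -0.0]
wrist_force: [-2.6, -0.6, 4.8]
finger_gap: 0.0298
grip_force: 70.4
```

```bash
python3 -m handwheel '{"deltas": [[-0.2,0,0,0,0],[0,0,0,0,0],[0.1,0,0,0,0],[0.2,0,0,0,0],[0.2,0,0,-0.4,0],[0.2,0,0,-0.8,0],[0.2,0,0,-0.8,0],[0.5,0,0,-0.8,0],[0.7,0,0,-0.4,0],[0.7,0,0,0,0],[0.7,0,0,0,0]]}' 60; python3 look.py w14 flange .6274 .1354 80; python3 disc.py w14 .6274 .1354 .009
python3 - <<'E'
from h import *
c=dict(np.load("w14.npz")); V=cv2.cvtColor(c["frame"],cv2.COLOR_RGB2HSV)[...,2]
m=np.zeros(V.shape,np.uint8); q=proj(c,[[.6274+a,.1354+b,.003] for a,b in((.08,.07),(.08,-.07),(-.08,-.07),(-.08,.07))]); cv2.fillPoly(m,[q.astype(np.int32)],1); m[V>75]=0
cs,_=cv2.findContours(m,cv2.RETR_EXTERNAL,cv2.CHAIN_APPROX_NONE); print('mat',rect(cast(c,max(cs,key=cv2.contourArea)[:,0],.003)))
E
```

```text
clock: 41.8
tcp_pos: [0.6269, 0.1351, 0.2208]
orientation: [-0.001, -0.0, 1.0, -0.0]
wrist_force: [-0.7, 0.0, -0.6]
finger_gap: 0.0729
grip_force: 0.0
tcp [0.6269 0.1351 0.2208] yaw -180.0
flange top 43.0 1386 rect [627.4 135.9  31.6  30.5   0. ] mean [627. 136.]
stub z 43.0 [626.7 135.3] d 31.9
disc z 8.8 [627.  135.3] d 63.7
mat [627.6 135.  124.5  90.    8.2]
```

View pics/w14.png

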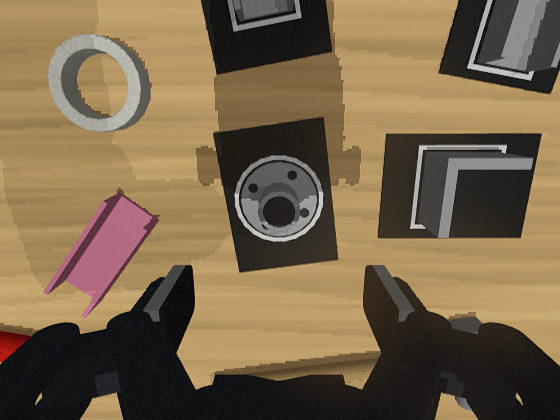

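The flange is centred in its circle (within 1 mm), and all four parts are set down and released. Handing in.

```bash
python3 -c "
from workcell import hand_in
print(hand_in())"
```

```text
the job is handed in; nothing more can be done
None
```

All four parts are on their matching mats, right way up and released, within about 2 mm of centre (the long channel is furthest off, at 1.8 mm); handed in at about 42 s of the 112 s limit, with no verdict returned.

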